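# Lay out a slab-glass panel ready for pouring

### The job

Get this slab-glass panel ready for pouring: clear the casting board by hanging both pairs of ear defenders side by side over the bar of the grey arm next to it, one cup down on either side of the bar, and lay every loose glass slab flat on the empty near half as the mirror image of the glued slab of the same shape and size: straight across the centre strip from its twin, just as far from the strip, and squared up with it. Leave the chopping block, the hammer and the brush pot where they are.

Things in the scene. Friction and masses are not known exactly. Their poses are not given: they have to be found in the camera images.
- board: casting board fixed on the bench: 300 (its x) by 386 mm (its y), top at z = 12 mm, kraft paper; flat aluminium form bars 10 mm high on it: a rectangle 242 (x) by 330 mm (y) inside, and a centre strip 20 mm wide along its y axis, centre line at x = 0. Origin: centre of the underside. The far half (+x) carries the glued slabs; the near half (-x, towards the robot) is the empty one
- bedded_disc: green cast-glass slab, glued on the far half of the board (immovable): round disc, 46 mm across; 25 mm thick. Its axes are parallel to the board's, its centre is 66 mm from the centre line of the strip; the row's slabs are about 62 mm apart, in any order. Origin: centre of the underside, on the board's top
- bedded_hexagon: green cast-glass slab, glued on the far half of the board (immovable): regular hexagon, 44 mm across the flats; two of the flats face +x and -x of its own frame; 25 mm thick. Its axes are parallel to the board's, its centre is 66 mm from the centre line of the strip; the row's slabs are about 62 mm apart, in any order. Origin: centre of the underside, on the board's top
- bedded_square: green cast-glass slab, glued on the far half of the board (immovable): square, 44 x 44 mm, sides along its x and y; 25 mm thick. Its axes are parallel to the board's, its centre is 66 mm from the centre line of the strip; the row's slabs are about 62 mm apart, in any order. Origin: centre of the underside, on the board's top
- bedded_oblong: green cast-glass slab, glued on the far half of the board (immovable): oblong, 58 mm along its x and 28 mm along its y; 25 mm thick. Its axes are parallel to the board's, its centre is 66 mm from the centre line of the strip; the row's slabs are about 62 mm apart, in any order. Origin: centre of the underside, on the board's top
- bedded_small: green cast-glass slab, glued on the far half of the board (immovable): small square, 30 x 30 mm, sides along its x and y; 25 mm thick. Its axes are parallel to the board's, its centre is 66 mm from the centre line of the strip; the row's slabs are about 62 mm apart, in any order. Origin: centre of the underside, on the board's top
- loose_disc: loose green cast-glass slab, twin of the glued one: round disc, 46 mm across; 25 mm thick, about 50 to 145 g, flat on the bench to the right of the board. Origin: centre of the underside. May be absent (then it has no pose); its place then stays empty
- loose_hexagon: loose green cast-glass slab, twin of the glued one: regular hexagon, 44 mm across the flats; two of the flats face +x and -x of its own frame; 25 mm thick, about 50 to 145 g, flat on the bench to the right of the board. Origin: centre of the underside. May be absent (then it has no pose); its place then stays empty
- loose_square: loose green cast-glass slab, twin of the glued one: square, 44 x 44 mm, sides along its x and y; 25 mm thick, about 50 to 145 g, flat on the bench to the right of the board. Origin: centre of the underside. May be absent (then it has no pose); its place then stays empty
- loose_oblong: loose green cast-glass slab, twin of the glued one: oblong, 58 mm along its x and 28 mm along its y; 25 mm thick, about 50 to 145 g, flat on the bench to the right of the board. Origin: centre of the underside. May be absent (then it has no pose); its place then stays empty
- loose_small: loose green cast-glass slab, twin of the glued one: small square, 30 x 30 mm, sides along its x and y; 25 mm thick, about 50 to 145 g, flat on the bench to the right of the board. Origin: centre of the underside. May be absent (then it has no pose); its place then stays empty
- ears_a: dark rigid ear defenders (one of two like pairs), 0.2 kg, standing on their cups on the board's near half, band up. 142 mm wide over the cups (y), 155 mm tall; cups 58 mm (x) by 78 mm high, 58 mm clear between them. Crown pad of the band: 30 mm (x) by 56 mm (y), 12 mm thick, underside at z = 143 mm; grasp it from above across its 30 mm. Origin: on the ground midway between the cups, z up
- crown_a (a point): middle of the underside of the crown pad of ears_a, axes as theirs; this rests on the bar when they hang
- ears_b: dark rigid ear defenders (one of two like pairs), 0.2 kg, standing on their cups on the board's near half, band up. 142 mm wide over the cups (y), 155 mm tall; cups 58 mm (x) by 78 mm high, 58 mm clear between them. Crown pad of the band: 30 mm (x) by 56 mm (y), 12 mm thick, underside at z = 143 mm; grasp it from above across its 30 mm. Origin: on the ground midway between the cups, z up
- crown_b (a point): middle of the underside of the crown pad of ears_b, axes as theirs; this rests on the bar when they hang
- bracket: grey hanging arm fixed on the bench left of the board: post 36 mm thick, 220 mm tall on a 90 mm foot; from it a round level bar, 22 mm thick, top 175 mm above the bench, reaches along its -x towards the robot to a ball end (32 mm) 300 mm from the post's axis. A brace under the bar ends 70 mm from the post's axis. Origin: centre of the foot on the bench
- bar_mid (a point): top of the round bar, 185 mm from the post's axis, the middle of its free length; the bar is free for 95 mm either way along x, room for both pairs side by side. Its x axis runs along the bar towards the post, z up
- block: round wooden chopping block with a steel wedge on top, 84 mm across, 68 mm high, beyond the board; a bystander. Origin: centre of its underside
- hammer: hammer lying beyond the board, its handle along its x; a bystander
- brushpot: steel pot 72 mm across, 85 mm high, with brushes standing in it to 180 mm, beyond the board; a bystander. Origin: centre of its underside

How it is judged:
By the outcome, as a careful person would: the job done as asked, in the order asked, and still so for the second after the job is handed in, with the robot touching nothing.
Of loose_disc, loose_hexagon, loose_square, loose_oblong, loose_small only 3 to 5 are there at a start; the rules pass over those that are not, and their reading is None.
At some moment in a run one of loose_disc, loose_hexagon, loose_square, loose_oblong, loose_small may be knocked a few centimetres aside while the robot is not near it.
It also fails if it takes over 210 s, if anything falls off the work surface, if the arm or the gripper's body presses on something with over 40 N, if the wrist force passes 120 N, or if a joint passes its speed limit or range.

### The arm

A 6-joint arm with a two-finger parallel gripper is mounted at the origin on the work surface. World frame = base frame: x ahead of the robot, y to its left, z up, the work surface at z = 0. Lengths are in mm, angles in rad, forces in N, time in s.
With the tool pointing down it reaches from about 400 to 825 mm from the base axis. Payload 7 kg.
Tool frame: the origin (TCP) lies at the very end of the fingers, on their centre line; the grasp point (between the pads) lies 19 mm behind it; z points along the fingers, y is the direction in which the jaws open and shut (so a half turn about z gives the same grasp; the last joint's range is limited). The gripper opens to 88 mm and grips with 3 to 60 N. Pads are 19 mm wide; open, the fingers measure 130 mm over their backs; the gripper's body (78 mm by 193 mm) begins 47 mm behind the grasp point.
Start: joints at [-0.944, 0.359, 0.012, 0, -1.224, -0.288], TCP at [224.313, -636.615, 226.561] pointing down, gripper open.
Joint ranges: [-3.07, 3.07], [-1.43, 2.12], [-1.02, 1.25], [-3.03, 1.67], [-3.05, -0], [-3.03, 3.03]. Speed limits (rad/s): [2.39, 2.39, 3.01, 3.14, 3.14, 3.14].

### API

Orientations are given as a unit quaternion [x, y, z, w].
In Python, from plant import bot gives the robot as it stands. Calls block until the motion is done:
- bot.move_ptp(position, orientation): joint-space move of the TCP to a pose.
- bot.line_to(position, velocity=150, ori=None): straight line of the TCP; ori=None keeps the orientation; velocity is the mean speed in mm/s.
- bot.move_joints(angles): joint-space move.
- bot.move_gripper(opening, force=None): finger opening in mm; force is the grip in N (None keeps the last); returns when the fingers have stopped.
- bot.pause(seconds).
- bot.solve_ik(position, orientation): joint angles nearest the present ones, or None.
- bot.read_state(): the state.
- bot.camera(name): name is "scene" or "top" or "wrist"; returns the picture (384x512x3 uint8, red, green, blue); there is no depth.
- bot.get_calibration(name): a dict with "fx", "fy", "cx", "cy" (pixels), "view" (4x4, takes a point from world to camera coordinates); the wrist camera has in their place "T_tool_cam" (4x4, takes a point from camera to tool coordinates, whose origin is the TCP and whose axes are the flange's). Camera axes: x right, y up, looking along -z (the intrinsics and any distortion apply to the point x, -y, -z); pixel columns grow to the right and rows downward; lengths in mm; the calibration is good to about 2 mm. A picture is of the moment at which its call begins: read the wrist's pose just before it. get_calibration takes no time and is no camera call.
A pose or a line that the arm cannot do raises bot.Unreachable and nothing moves.
- bot.close_job(): hands the job in, once; it reports no verdict.
The state is a dict: "t": time; "joint_pos": joint angles; "qvel": joint speeds; "tau": joint torques, N m; "tcp_pos": TCP position; "eef_rot": TCP orientation; "contact_force": force on the tool from outside, world axes, zero at the start; "moment": the same for the moment, N m; "width": finger opening in mm.
Only numpy, scipy, OpenCV 4.12 (cv2) and the standard library are available. Lean on these libraries where they do the work, as an engineer would, in place of code of your own. Each camera call takes 0.05 s, during which the arm holds its last target. There are 200 camera calls.

## Working session

There is one attempt and no reset: what is moved stays moved. The work goes in short steps, each a Python script; the robot and the scene stay as the last script left them, time stands still between calls to the robot, and variables do not carry over. Pictures are saved under pics/ and viewed, and the job is handed in when it is done.

```bash
ls; mkdir -p pics
python3 - <<'E'
from plant import bot
import cv2
for n in ("scene","top"):
    im=bot.camera(n); cv2.imwrite(f"pics/{n}0.png",im[:,:,::-1])
    print(n,bot.get_calibration(n))
print(bot.get_calibration("wrist"))
s=bot.read_state();print(s)
cv2.imwrite("pics/wrist0.png",bot.camera("wrist")[:,:,::-1])
E
```

```text
pics
scene {'fx': 451.8080138192443, 'fy': 451.8080138192443, 'cx': 255.44076550799434, 'cy': 197.7524843423477, 'view': array([[ 3.80088056e-01,  9.24920277e-01, -7.45328915e-03,
        -2.35672208e+02],
       [-7.47595235e-01,  3.11942747e-01,  5.86338714e-01,
         3.73349224e+02],
       [ 5.44641565e-01, -2.17288298e-01,  8.10031704e-01,
        -1.54739398e+03],
       [ 0.00000000e+00,  0.00000000e+00,  0.00000000e+00,
         1.00000000e+00]])}
top {'fx': 406.7811168858229, 'fy': 406.7811168858229, 'cx': 256.6877717098922, 'cy': 188.15824308968487, 'view': array([[ 6.27197482e-03, -9.99963206e-01, -5.85228800e-03,
         1.62892240e+01],
       [ 9.97497432e-01,  5.84413714e-03,  7.04607610e-02,
        -5.99054810e+02],
       [-7.04239668e-02, -6.27957037e-03,  9.97497384e-01,
        -1.44802972e+03],
       [ 0.00000000e+00,  0.00000000e+00,  0.00000000e+00,
         1.00000000e+00]])}
{'fx': 300.5279151351097, 'fy': 300.5279151351097, 'cx': 251.3353908826959, 'cy': 189.7150035149061, 'T_tool_cam': array([[-5.85081479e-04,  9.58354149e-01,  2.85581833e-01,
       
[... 248 characters left out ...]
         1.00000000e+00]])}
{'t': 0.1, 'joint_pos': array([-9.43903176e-01,  3.59324153e-01,  1.11741059e-02, -3.02324968e-04,
       -1.22407840e+00, -2.88087125e-01]), 'qvel': array([-0.00140236, -0.00178412,  0.00325892, -0.00123087, -0.00144504,
        0.00085751]), 'tau': array([ 4.80056369e-04, -5.84162521e+01,  2.93751007e+01,  7.01547280e+00,
        1.02054072e-02, -5.66768222e-05]), 'tcp_pos': array([ 224.17445177, -636.24451781,  225.72201737]), 'eef_rot': array([-1.68543161e-01,  9.85694004e-01,  7.05200057e-04, -1.88766868e-04]), 'contact_force': array([-0.70392364,  0.39364646, -0.19186178]), 'moment': array([ 0.03360269, -0.00880212, -0.01928812]), 'width': 87.65801038985909}
```

View pics/top0.png

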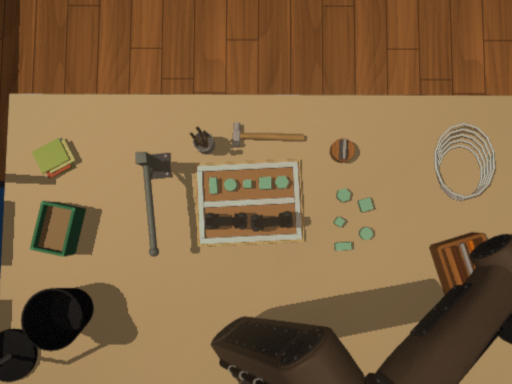

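View pics/scene0.png

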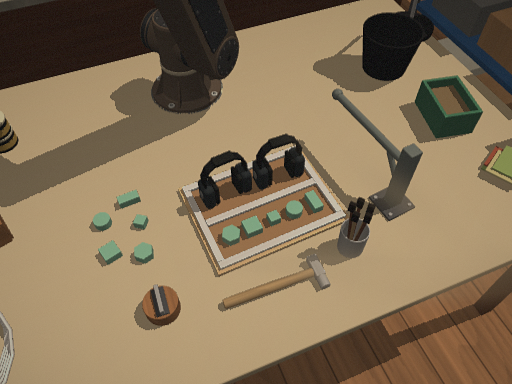

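View pics/wrist0.png

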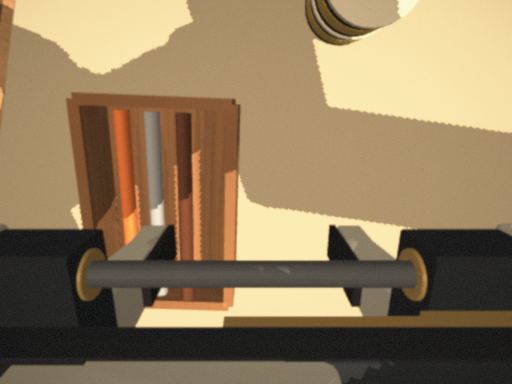

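```bash
cat > h.py <<'E'
from plant import bot
import numpy as np, cv2
from scipy.spatial.transform import Rotation as R
def qd(yaw): return np.array([np.cos(yaw/2),np.sin(yaw/2),0,0])   # tool down, tool x along yaw
def cam(name):
    c=bot.get_calibration(name); K=(c["fx"],c["fy"],c["cx"],c["cy"])
    if name!="wrist": return K,np.linalg.inv(c["view"])
    s=bot.read_state(); T=np.eye(4); T[:3,:3]=R.from_quat(s["eef_rot"]).as_matrix(); T[:3,3]=s["tcp_pos"]
    return K,T@c["T_tool_cam"]
def shot(name,save=None):
    C=cam(name); im=bot.camera(name)
    if save: cv2.imwrite(f"pics/{save}.png",im[:,:,::-1])
    return im,C
def ray(px,C,z):
    (fx,fy,cx,cy),T=C; px=np.atleast_2d(px).astype(float)
    d=np.c_[(px[:,0]-cx)/fx,-(px[:,1]-cy)/fy,-np.ones(len(px))]@T[:3,:3].T; o=T[:3,3]
    return (o+d*((z-o[2])/d[:,2])[:,None])[:,:2]
def proj(P,C):
    (fx,fy,cx,cy),T=C; p=(np.atleast_2d(P)-T[:3,3])@T[:3,:3]
    return np.c_[cx+fx*p[:,0]/-p[:,2],cy-fy*p[:,1]/-p[:,2]]
def greens(im,amin=60,vmin=0):
    hsv=cv2.cvtColor(im,cv2.COLOR_RGB2HSV); m=cv2.inRange(hsv,(60,50,max(60,vmin)),(90,255,255))
    m=cv2.morphologyEx(m,cv2.MORPH_OPEN,np.ones((3,3),np.uint8))
    cs=cv2.findContours(m,cv2.RETR_EXTERNAL,cv2.CHAIN_APPROX_NONE)[0]
    return [c[:,0] for c in cs if cv2.contourArea(c)>amin]
def joints(p,yaw):
    c=[bot.solve_ik(list(p),list(qd(y))) for y in (yaw,yaw+np.pi)]
    return c
def go(p,yaw,flip=True):
    "ptp to pose with the half turn that keeps joint 6 most central; returns the yaw used"
    best=min(((abs(q[5]),y) for y in ((yaw,yaw+np.pi) if flip else (yaw,)) if (q:=bot.solve_ik(list(p),list(qd(y)))) is not None))
    bot.move_ptp(list(p),list(qd(best[1]))); return best[1]
E
python3 - <<'E'
from h import *
im=cv2.imread("pics/top0.png")[:,:,::-1].copy(); C=cam("top")
for c in greens(im,40):
    m=c.mean(0); print(m.round(1),ray(m,C,25 if m[0]>310 else 37).round(0), cv2.contourArea(c))
for n,p,z in (("bar ball",(154,252),159),("post",(142,158),220),("boardTL",(198,166),12),("TR",(299,161),12),("BL",(199,245),12),("BR",(302,242),12),("crownA",(226,221),167),("crownB",(270,221),167)): print(n,ray(p,C,z))
for p in ((450,-250,250),(500,40,300),(500,260,300)):
  for y in (0,np.pi): print(p,y,joints(p,y)[0])
E
```

```text
bar ball [[379.84202141 350.56539377]]
post [[677.83152897 379.78362465]]
boardTL [[679.44954617 234.7907585 ]]
TR [[ 699.85394344 -133.81059811]]
BL [[393.13361161 226.47623409]]
BR [[ 406.32422148 -144.29021046]]
crownA [[481.549403   117.62364724]]
crownB [[482.45048956 -24.70628681]]
(450, -250, 250) 0 [-0.12530519  0.07758283 -0.29914574  0.         -1.19406776  1.69610152]
(450, -250, 250) 3.141592653589793 [-0.12530519  0.07758283 -0.29914574  0.         -1.19406776 -1.44549113]
(500, 40, 300) 0 [ 0.47219886  0.02702723 -0.23957822  0.         -1.30419087  1.09859747]
(500, 40, 300) 3.141592653589793 [ 0.47219886  0.02702723 -0.23957822  0.         -1.30419087 -2.04299519]
(500, 260, 300) 0 [ 0.82679389  0.13552643 -0.11925415  0.         -1.31601575  0.74400244]
(500, 260, 300) 3.141592653589793 [ 0.82679389  0.13552643 -0.11925415  0.         -1.31601575 -2.39759021]
```

Run:
```python
from h import *
im=cv2.imread("pics/top0.png"); print(cv2.cvtColor(im,cv2.COLOR_BGR2HSV)[[181,247,195],[281,343,344]])
for n,p in (("w_loose",(400,-310,220)),("w_board",(470,45,330)),("w_bar",(440,330,330))):
    go(p,0,False); bot.pause(.3); im,C=shot("wrist",n); np.save(f"pics/{n}.npy",C[1])
print(bot.read_state()["t"])
```

```text
[[ 56  61 154]
 [ 54  63 157]
 [ 55  64 155]]
5.5583
```

View pics/w_loose.png

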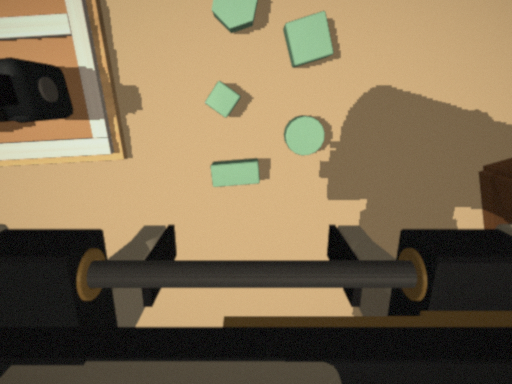

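View pics/w_board.png

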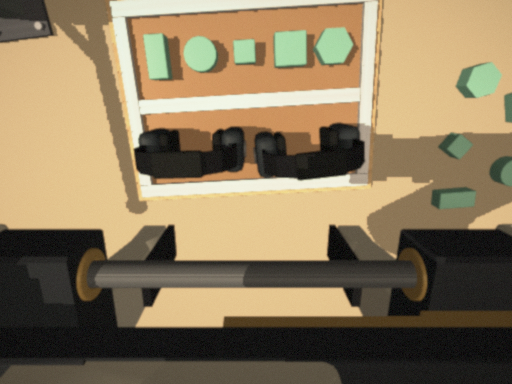

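View pics/w_bar.png

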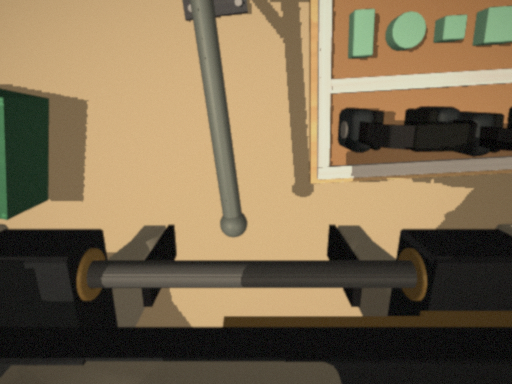

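```bash
sed -i 's/(60,50,max(60,vmin)),(90,255,255)/(48,50,max(60,vmin)),(90,255,255)/' h.py; sed -i 's/(48,/(55,/' h.py
python3 - <<'E'
from h import *
im=cv2.imread("pics/w_board.png"); h=cv2.cvtColor(im,cv2.COLOR_BGR2HSV)
for p in ((160,105+45),(60,290),(60,480),(8,200),(115,300),(120,450),(97,250)): print(p,h[p],end=' ')
im=cv2.imread("pics/w_bar.png"); h=cv2.cvtColor(im,cv2.COLOR_BGR2HSV)
print([h[100,c].tolist() for c in range(195,240,5)])
K=cam("wrist")[0]
C=(K,np.load("pics/w_bar.npy")); print(ray([(233,224),(202,0),(217,100)],C,164).round(1))
for n,p in (("cA",(405,118,245)),("cB",(405,-25,245))):
    go(p,0,False); bot.pause(.3); im,C=shot("wrist"); np.save(f"pics/{n}.npy",C[1])
    cv2.imwrite(f"pics/{n}.png",cv2.convertScaleAbs(im[:,:,::-1],alpha=3))
E
```

```text
(160, 150) [15 41 37] (60, 290) [ 58  57 220] (60, 480) [ 18  98 219] (8, 200) [ 37  18 240] (115, 300) [ 14 139 205] (120, 450) [ 18  98 226] (97, 250) [ 36  16 244] [[18, 99, 213], [18, 102, 209], [19, 82, 153], [27, 36, 136], [28, 37, 132], [26, 39, 105], [23, 65, 79], [18, 100, 214], [18, 97, 216]]
[[378.8 350.9]
 [608.4 375.8]
 [517.5 364.7]]
```

View pics/cA.png

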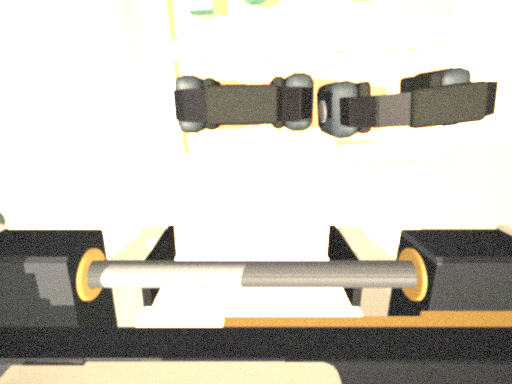

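View pics/cB.png

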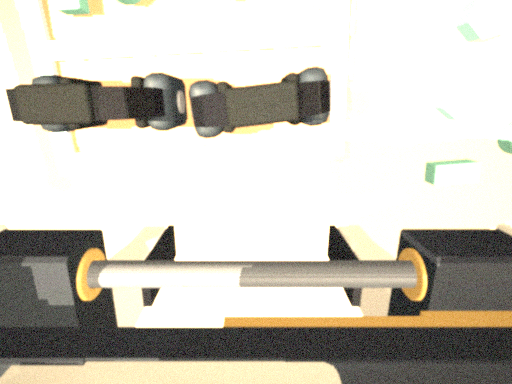

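Run:
```python
from h import *
K=cam("wrist")[0]
for n,c0,c1 in (("cA",208,276),("cB",230,298)):
    C=(K,np.load(f"pics/{n}.npy")); g=cv2.imread(f"pics/{n}.png").max(2)
    m=cv2.morphologyEx((g<110).astype(np.uint8),cv2.MORPH_CLOSE,np.ones((5,5)))
    P=[]
    for c in range(c0,c1,2):
        r=np.flatnonzero(m[60:150,c])+60
        P.append((c,r.min()-.5,c,r.max()+.5))
    P=np.array(P); t=ray(P[:,:2],C,167); b=ray(P[:,2:],C,167)
    w=np.abs(t[:,0]-b[:,0]); ok=abs(w-np.median(w))<2; mid=((t+b)/2)[ok]
    f=np.polyfit(mid[:,1],mid[:,0],1); print(n,"width",np.median(w),ok.sum(),"slope dx/dy",f[0], "centre x at", np.polyval(f,mid[:,1].mean()),mid[:,1].mean())
    print(ray([(c0-2,104),(c1+2,104)],C,167).round(1))
go((416,363,265),0,False); bot.pause(.3); im,C=shot("wrist","bar2"); np.save("pics/bar2.npy",C[1])
h=cv2.cvtColor(im,cv2.COLOR_RGB2HSV); m=(h[:,:,2]<165).astype(np.uint8); P=[]
for r in range(10,190,4):
    c=np.flatnonzero(m[r,180:330])+180
    if len(c)>5: print(r,c.min(),c.max(),end='; ')
```

```text
cA width 26.954351743160032 22 slope dx/dy -0.028796637890289054 centre x at 478.849386136405 124.24961526844204
[[479.4 153.2]
 [479.4  98.7]]
cB width 27.04611663465232 24 slope dx/dy -0.1190549820371133 centre x at 478.3861904729317 -28.40756351761134
[[479.2  -6.5]
 [479.3 -60.9]]
10 226 329; 14 226 329; 18 227 329; 22 227 329; 26 228 329; 30 228 329; 34 229 329; 38 229 329; 42 230 329; 46 230 329; 50 231 329; 54 231 329; 58 232 329; 62 232 329; 66 233 329; 70 233 329; 74 234 329; 78 234 329; 82 235 329; 86 235 329; 90 236 329; 94 236 329; 98 237 329; 102 237 329; 106 238 329; 110 238 329; 114 239 329; 118 239 329; 122 240 329; 126 240 329; 130 241 329; 134 241 329; 138 242 329; 142 242 329; 146 243 329; 150 243 329; 154 244 329; 158 244 329; 162 245 329; 166 245 329; 170 246 329; 174 246 329; 178 247 329; 182 247 329; 186 248 329;
```

View pics/bar2.png

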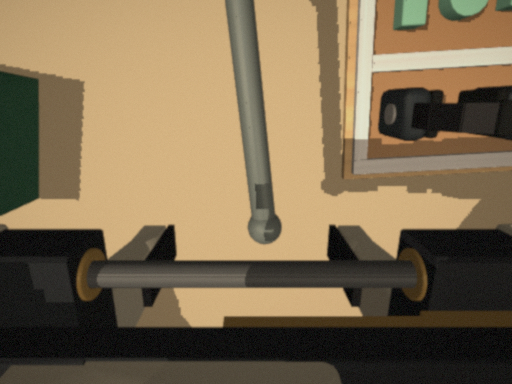

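Run:
```python
from h import *
K=cam("wrist")[0]; C=(K,np.load("pics/bar2.npy")); im=cv2.imread("pics/bar2.png")
m=cv2.cvtColor(im,cv2.COLOR_BGR2HSV)[:,:,2]<165; P=[]
for r in range(4,176,4):
    l=np.flatnonzero(m[r,180:330])[0]+180; e=l+np.flatnonzero(~m[r,l:])[0]
    a,b=ray([(l-.5,r),(e-.5,r)],C,164); P.append([*(a+b)/2,a[1]-b[1]])
P=np.array(P); f=np.polyfit(P[:,0],P[:,1],1); print(f,np.arctan(f[0]),P[[0,20,-1]].round(1),"resid",(P[:,1]-np.polyval(f,P[:,0])).std())
ball=ray((264.5,227),C,164)[0]; d=np.array([1,f[0]])/np.hypot(1,f[0])
print(ball, "mid",ball+115*d, np.polyval(f,(ball+115*d)[0]))
```

```text
[1.13106922e-01 3.07481194e+02] 0.1126282588240111 [[563.4 371.3  22.8]
 [505.9 364.7  22.8]
 [432.3 356.6  22.1]] resid 0.16854342081515952
[379.45390489 350.25232903] mid [493.72528093 363.17721268] 363.3249414443423
```

```bash
cat > ears.py <<'E'
from h import *
TH=.1126; MID=np.array([493.7,363.3]); D=np.array([np.cos(TH),np.sin(TH)])
def hang(c,th,off):
    y=np.pi/2+th; g=158.5
    bot.move_gripper(60)
    bot.move_ptp([*c,260],list(qd(y))); bot.line_to([*c,g+20],150); bot.line_to([*c,g],40)
    bot.move_gripper(0,30); bot.pause(.2); print("width",bot.read_state()["width"])
    bot.line_to([*c,g+30],60); bot.line_to([*c,362],180); s=bot.read_state(); print("lifted",s["width"],s["contact_force"].round(1))
    t=MID+off*D; bot.line_to([*t,362],180,list(qd(np.pi/2+TH))); bot.pause(.3)
    s=bot.read_state(); print(s["width"],s["tcp_pos"].round(1))
    bot.line_to([*t,188],120); bot.pause(.2); f0=bot.read_state()["contact_force"]
    for z in np.arange(182,175.9,-1):
        bot.line_to([*t,z],20); f=bot.read_state()["contact_force"]-f0
        if f[2]>2 or z<178: break
    print("stop z",z,f.round(1)); shot("scene",f"hang{int(off)}")
    bot.move_gripper(46); bot.pause(.3); bot.line_to([*t,z+8],40); bot.line_to([*t,300],150)
    shot("scene",f"hung{int(off)}"); print(bot.read_state()["t"])
E
python3 -c "
from ears import *
hang(np.array([478.8,126]),.029,42)"
python3 - <<'E'
import cv2,numpy as np
cv2.imwrite("pics/h1.png",np.hstack([cv2.imread(f"pics/{n}42.png")[20:300,230:] for n in("hang","hung")]))
E
```

```text
width 29.650466110561524
lifted 29.321489995936766 [ 0.1 -0.3 -2.4]
29.402669488049803 [535.5 367.6 362.4]
stop z 178.0 [-1.1  0.1  4.2]
23.2583
```

View pics/h1.png

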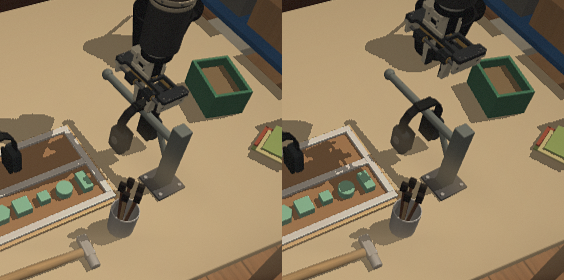

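Pair A hangs straddling the bar (crown near (430,105) in the right-hand crop). Now pair B.

```bash
python3 -c "
from ears import *
hang(np.array([479.0,-33.7]),.119,-42)
go((410,310,330),0,False); bot.pause(.3); shot('wrist','hungw')
go((470,45,200),0,False); bot.pause(.3); im,C=shot('wrist','brd'); np.save('pics/brd.npy',C[1])"
python3 - <<'E'
import cv2,numpy as np
P="pics/"
cv2.imwrite(P+"h2.png",np.hstack([cv2.imread(P+"hung-42.png")[20:300,230:],cv2.convertScaleAbs(cv2.imread(P+"hungw.png")[:280],alpha=2)]))
E
```

```text
width 29.57596608588359
lifted 29.24180450763589 [-1.1 -0.8 -2.3]
29.868166244587695 [452.  358.4 362.1]
stop z 178.0 [0.  0.1 4.6]
37.2917
```

View pics/h2.png

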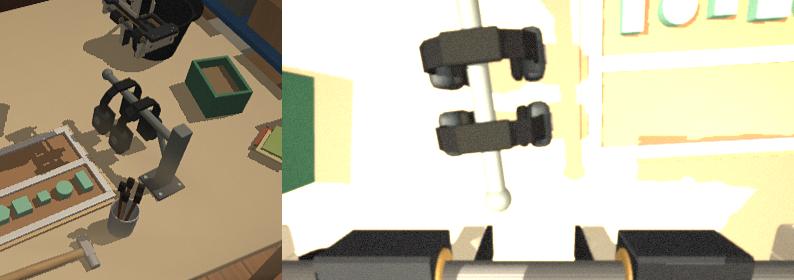

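View pics/brd.png

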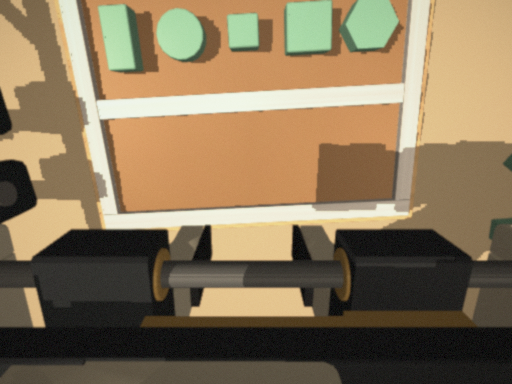

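```bash
cat >> h.py <<'E'
def look(xy,yaw,hc=330,save=None,zp=37):
    "camera straight above xy at height hc; returns image, C"
    u=np.array([np.cos(yaw),np.sin(yaw)])
    bot.move_ptp([*(np.array(xy)-78*u),hc-158],list(qd(yaw))); bot.pause(.4)
    return shot("wrist",save)
def tops(im,C,z,amin=300):
    "centres of the bright top faces (minAreaRect angle, area) on plane z"
    hsv=cv2.cvtColor(im,cv2.COLOR_RGB2HSV); out=[]
    m=cv2.inRange(hsv,(50,45,60),(90,255,255))
    cs=cv2.findContours(m,cv2.RETR_EXTERNAL,cv2.CHAIN_APPROX_NONE)[0]
    for c in cs:
        x,y,w,h=cv2.boundingRect(c)
        if cv2.contourArea(c)<amin or x<2 or y<2 or x+w>510 or y+h>225: continue
        k=np.zeros(m.shape,np.uint8); cv2.drawContours(k,[c],-1,1,-1); k&=(m>0)
        v=hsv[:,:,2]; vs=v[k>0]; t=np.percentile(vs,60)*.82
        k=((k>0)&(v>t)).astype(np.uint8)
        c2=max(cv2.findContours(k,cv2.RETR_EXTERNAL,cv2.CHAIN_APPROX_NONE)[0],key=cv2.contourArea)[:,0]
        p=ray(c2,C,z).astype(np.float32); M=cv2.moments(p[:,None]); A=cv2.contourArea(p[:,None])
        r=cv2.minAreaRect(p); out.append(dict(c=np.array([M["m10"],M["m01"]])/M["m00"],rect=r,area=A,p=p))
    return out
E
python3 - <<'E'
from h import *
for n,xy,yaw in (("r0",(611,45),0),("r1",(611,-45),np.pi/2),("r2",(611,120),np.pi/2),("r3",(611,-20),-.5)):
    try: im,C=look(xy,yaw,330,n)
    except bot.Unreachable: print("unreach",n); continue
    np.save(f"pics/{n}.npy",C[1])
    print(n,cam("wrist")[1][:3,3].round(0))
    for o in sorted(tops(im,C,37),key=lambda o:-o["c"][1]): print(o["c"].round(1),round(o["area"]),np.round(o["rect"][1],1),round(o["rect"][2],1))
print(bot.read_state()["t"])
K=cam("wrist")[0]; C=(K,np.load("pics/brd.npy")); im=cv2.imread("pics/brd.png"); h=cv2.cvtColor(im,cv2.COLOR_BGR2HSV)
m=(h[:,:,1]<60)&(h[:,:,2]>150); P=[]
for c in range(130,380,8):
    r=np.flatnonzero(m[80:130,c])+80; a,b=ray([(c,r[0]-.5),(c,r[-1]+.5)],C,22); P.append([*(a+b)/2,a[0]-b[0]])
P=np.array(P); f=np.polyfit(P[:,1],P[:,0],1); print("strip x = a*y+b",f,P[:,2].mean(),(P[:,0]-np.polyval(f,P[:,1])).std())
E
python3 - <<'E'
import cv2,numpy as np
P="pics/"
cv2.imwrite(P+"rr.png",np.hstack([cv2.resize(cv2.imread(P+f"r{i}.png")[:240],(400,188)) for i in(0,1)]))
E
```

```text
r0 [610.  45. 331.]
[605.3 176.7] 1313 [55.9 24.9] 3.1
[608.6 115.6] 1417 [42.3 43.4] 87.1
[612.   54.6] 724 [28.  27.8] 3.5
[615.3  -8.8] 1696 [42.  42.2] 2.9
[618.5 -69. ] 1551 [49.  42.3] 90.0
r1 [611. -45. 330.]
[615.3  -9.2] 1671 [41.9 41.5] 3.3
[618.5 -69.3] 1512 [47.9 43.1] 34.5
r2 [611. 119. 330.]
[605.2 177.1] 1357 [56.  25.5] 3.1
[608.5 116. ] 1434 [42.3 43.2] 89.9
[611.7  55. ] 750 [28.1 28.6] 3.1
r3 [610. -20. 330.]
[608.6 115.5] 1401 [42.6 42.3] 42.2
[612.   54.2] 716 [27.8 27.6] 3.4
[615.4  -9.2] 1682 [41.8 41.7] 3.1
[624.  -68.9] 1112 [33.2 49.2] 5.3
47.0
strip x = a*y+b [-5.51827940e-02  5.48640107e+02] 19.822523111046173 0.2005430083937637
```

View pics/rr.png

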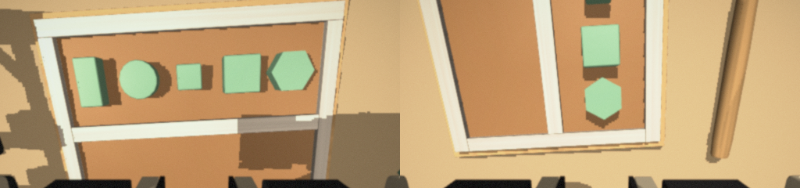

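```bash
sed -i 's/def tops(im,C,z,amin=300)/def tops(im,C,z,amin=300,vf=.82)/; s/\*\.82/*vf/' h.py
cat > slabs.py <<'E'
from h import *
TH=.0545; U=np.array([np.cos(TH),np.sin(TH)])
GL=dict(oblong=(605.25,176.9),disc=(608.55,115.8),small=(611.9,54.7),square=(615.3,-9.0),hexagon=(618.5,-69.2))
TG={k:np.array(v)-132.2*U for k,v in GL.items()}
W=dict(oblong=58,disc=46,small=30,square=44,hexagon=44)
def angle(p,kind):
    "direction of the grasped flats' normal (long axis of the oblong)"
    p=p-p.mean(0)
    if kind=="oblong": (_,(w,h),a)=cv2.minAreaRect(p); return np.radians(a+(90 if h>w else 0))
    n=dict(disc=4,hexagon=6).get(kind,4); ph=np.radians(np.arange(0,360/n,.25))
    def w(f): q=p@np.array([np.cos(f),np.sin(f)]); return np.ptp(q)
    ws=[sum(w(f+2*np.pi*k/n) for k in range(n//2)) for f in ph]; ws=np.array(ws)
    return float(np.mean(ph[np.argmin(cv2.blur(np.tile(ws,3)[:,None].astype(np.float64),(1,9))[len(ws):2*len(ws),0])]))
def kind(o):
    w,h=o["rect"][1]; r=max(w,h)/min(w,h)
    if r>1.5: return "oblong"
    if o["area"]<1100: return "small"
    if o["area"]/(w*h)<.85: return "hexagon" if r>1.07 else "disc"
    return "square" if o["area"]/(w*h)>.9 else "hexagon"
def loose(im,C,vf=.82): 
    return [(kind(o),o) for o in tops(im,C,25,300,vf) if o["c"][1]<-150]
E
python3 - <<'E'
from slabs import *
print({k:v.round(1) for k,v in TG.items()})
im,C=look((480,-320),0,440,"lo")
for k,o in loose(im,C): print(k,o["c"].round(1),round(o["area"]),np.round(o["rect"][1],1),"ang",round(np.degrees(angle(o["p"],k)),1))
E
```

```text
{'oblong': array([473.2, 169.7]), 'disc': array([476.5, 108.6]), 'small': array([479.9,  47.5]), 'square': array([483.3, -16.2]), 'hexagon': array([486.5, -76.4])}
oblong [ 348.5 -293.3] 1273 [25.3 55.3] ang 94.1
disc [ 437.1 -372.1] 1429 [42.9 43.2] ang 26.8
small [ 477.8 -277.1] 703 [27.5 27.7] ang 54.8
square [ 539.8 -371.7] 1656 [41.5 42.1] ang 16.5
```

View pics/lo.png

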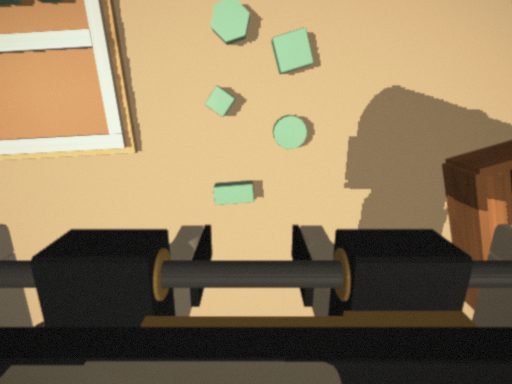

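```bash
cat >> slabs.py <<'E'
def norm(a): return (a+np.pi/2)%np.pi-np.pi/2
def pick_place(k,guess,others=()):
    im,C=look(guess,np.pi/2,290,f"near_{k}")
    c=[o for kk,o in loose(im,C,0.3) if kk==k]
    if not c: print("not seen",k,[(a,b["c"]) for a,b in loose(im,C,.3)]); return False
    o=min(c,key=lambda o:np.hypot(*(o["c"]-guess))); p=o["c"]; a=angle(o["p"],k)
    print(k,p.round(1),np.round(o["rect"][1],1),"ang",round(np.degrees(a),1))
    n=dict(oblong=1,disc=12,hexagon=3).get(k,2)
    def clear(f):
        v=np.array([np.cos(f),np.sin(f)])*(W[k]/2+18)
        return min([99]+[np.hypot(*(p+s*v-q)) for s in(1,-1) for q in others])
    cand=[norm(a+i*np.pi/n) for i in range(n)]
    f=max(cand,key=lambda f:min(clear(f),60)-abs(f)*2); print("clear",round(clear(f)),"jaw",round(np.degrees(f),1))
    bot.move_gripper(min(W[k]+14,86)); y=f+np.pi/2
    bot.move_ptp([*p,100],list(qd(y))); bot.line_to([*p,40],150); bot.line_to([*p,11.5],50)
    bot.move_gripper(0,25); bot.pause(.1); w=bot.read_state()["width"]; print("width",round(w,1))
    if abs(w-W[k])>4: print("BAD GRIP"); return False
    bot.line_to([*p,40],80); bot.line_to([*p,110],180)
    t=TG[k]; y2=np.pi/2+TH; bot.move_ptp([*t,110],list(qd(y2))); bot.pause(.2); print("held",round(bot.read_state()["width"],1))
    bot.line_to([*t,45],120); bot.pause(.1); bot.line_to([*t,24.2],25); bot.pause(.3); s=bot.read_state(); print(s["tcp_pos"].round(1),s["contact_force"].round(1))
    bot.move_gripper(W[k]+8); bot.pause(.2); bot.line_to([*t,50],60); bot.line_to([*t,130],180)
    print("t",bot.read_state()["t"]); return True
E
python3 - <<'E'
from slabs import *
pick_place("oblong",np.array([348.5,-293.3]),[(437,-372),(478,-277)])
im,C=look(TG["oblong"],0,290,"placed_oblong")
for o in tops(im,C,37,300,.3): print(o["c"].round(1),np.round(o["rect"][1],1),o["rect"][2])
print(TG["oblong"])
E
```

```text
oblong [ 348.  -293.4] [26.6 56.4] ang 94.7
clear 91 jaw -85.3
width 57.6
held 57.6
[473.3 169.7  24.3] [-0.  -0.2 -1. ]
t 66.275
[472.8 170.1] [56.2 26.8] 3.027711868286133
[473.24628493 169.6986662 ]
```

View pics/placed_oblong.png

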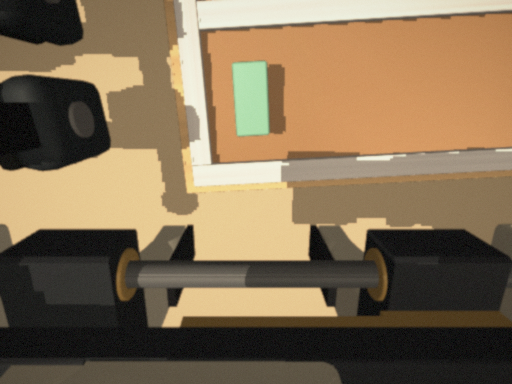

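Placed within about 0.5 mm and squared. The rest follow the same way.

Run:
```python
from slabs import *
P=dict(disc=(437.1,-372.1),small=(477.8,-277.1),square=(539.8,-371.7),hexagon=(582,-288))
for k in list(P):
    g=np.array(P.pop(k),float)
    if not pick_place(k,g,[np.array(v) for v in P.values()]): break
im,C=look((480,45),0,420,"after")
for o in tops(im,C,37,300,.82): print(o["c"].round(1),np.round(o["rect"][1],1),round(o["rect"][2],1))
print(bot.read_state()["t"])
```

```text
disc [ 436.8 -372.5] [43.7 43.3] ang 89.5
clear 62 jaw -0.5
width 45.4
held 45.2
[476.6 108.6  24.3] [-1.  -0.6 -0.9]
t 83.6917
small [ 477.9 -277.2] [28.5 28.6] ang 54.5
clear 78 jaw -35.5
width 29.4
held 29.7
[480.   47.5  24.3] [ 0.6 -0.8 -0.8]
t 101.7333
square [ 539.9 -372.2] [42.5 42.5] ang 16.2
clear 73 jaw 16.3
width 43.5
held 43.6
[483.4 -16.2  24.3] [-0.6 -0.3 -1.1]
t 119.0
hexagon [ 574.5 -292.8] [43.  47.9] ang 17.0
clear 99 jaw 17.0
width 43.6
held 43.6
[486.6 -76.4  24.3] [ 0.3 -0.  -0.8]
t 136.4583
[479.2  47.8] [27.1 27.8] 0.4
[476.1 108.5] [42.7 42.1] 24.3
[472.7 169.9] [55.6 24.9] 3.1
[482.7 -15.6] [41.8 41.6] 3.6
[485.8 -76. ] [48.5 41.7] 90.0
138.6417
```

View pics/after.png

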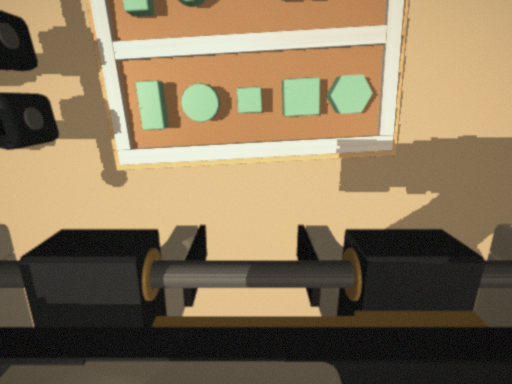

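Run:
```python
from slabs import *
for xy in (TG["small"],(TG["square"]+TG["hexagon"])/2,GL["small"]):
    im,C=look(xy,0,270)
    for o in tops(im,C,37,300,.6): k=kind(o); print(k,o["c"].round(1),np.round(o["rect"][1],1),"ang",round(np.degrees(angle(o["p"],k))%(60 if k=="hexagon" else 90),1),round(o["rect"][2],1))
go((420,60,330),0,False); bot.pause(.3)
shot("scene","fin"); shot("top","fint"); print(bot.read_state()["t"])
```

```text
small [479.4  47.6] [28.6 28.8] ang 2.8 3.0
disc [476.2 108.1] [43.7 43.2] ang 89.8 90.0
oblong [472.9 169.4] [56.  26.1] ang 3.1 3.1
square [482.8 -15.2] [42.4 43.7] ang 3.0 3.0
hexagon [486.  -75.5] [42.7 50. ] ang 3.0 3.5
small [479.5  47.3] [28.2 28.6] ang 3.0 3.0
disc [476.3 108.1] [43.6 43.6] ang 77.5 77.4
square [482.9 -16.5] [42.3 42.6] ang 3.2 3.1
hexagon [486.  -76.2] [43.7 48.5] ang 3.0 62.3
small [611.8  54.2] [28.4 28.7] ang 2.5 2.9
disc [608.6 115.2] [43.4 43.2] ang 87.2 87.1
oblong [605.3 176.3] [56.  26.2] ang 3.2 3.2
square [615.3  -8.4] [42.5 43.5] ang 3.0 3.0
hexagon [618.5 -68.4] [42.7 49.9] ang 3.2 3.5
143.1667
```

View pics/fin.png

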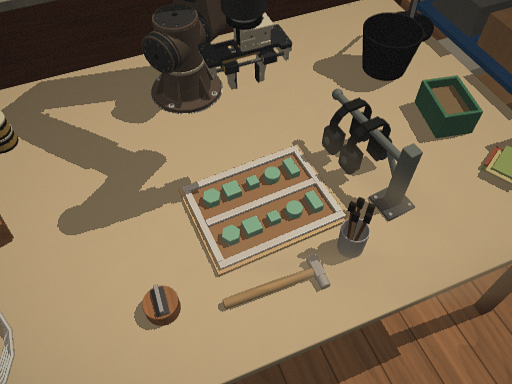

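All ten slabs pair up across the strip to within about 1 mm and 0.5°. Both ear defenders hang on the bar at about (350,130). The block, hammer and pot have not moved. I am handing the job in.

```bash
python3 -c "
from plant import bot
print(bot.close_job(), bot.read_state()['t'])"
```

```text
the job is handed in; nothing more can be done
the job is handed in; nothing more can be done
```

The job is handed in, at about 143 s of the 210 s allowed. I hung both pairs of ear defenders side by side on the bar first, then laid all five loose slabs (none were missing) on the near half opposite their twins.

- **Slabs:** the last close wrist views put each slab within about 1 mm of its mirror place. They are squared to their twins within about 0.5°; the disc's angle doesn't matter.
- **One disagreement:** a view from higher up read the small square at 0.4° instead of about 3°. Two closer views gave 2.8° and 3.0°, matching the board, so I took the high reading as coarse-pixel noise.
- **Ear defenders:** the scene picture shows both pairs straddling the bar, one cup down on either side.
- **Bystanders:** the block, hammer and brush pot look unmoved in the last scene picture; I checked these by eye only.

No checks failed.

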